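# Scrape the sticky sugar off the tipping tray

## Robot

A 6-joint arm with a two-finger parallel gripper is mounted at the origin on the work surface. World frame = base frame: x ahead of the robot, y to its left, z up, the work surface at z = 0. Lengths are in m, angles in rad, forces in N, time in s.
With the tool pointing down it reaches from about 0.325 to 0.9 m from the base axis. Payload 6.1 kg.
Tool frame: the origin (TCP) lies midway between the tips of the shut fingers; the grasp point (between the pads) lies 19 mm behind it; x points along the fingers, y is the direction in which the jaws open and shut, and the axes are right-handed (so a half turn about x gives the same grasp; the last joint's range is limited). The gripper opens to 85 mm and grips with 20 to 120 N. Pads are 22 mm wide; open, the fingers measure 114 mm over their backs; the gripper's body (76 mm by 85 mm) begins 54 mm behind the grasp point. The pads swing forward as they close: fully open they stand 13 mm farther back than shut.
Start: joints at [-1.335, 0.22, 1.526, -0, 1.395, -0.126], TCP at [0.221, -0.585, 0.205] pointing down, gripper open.
Joint ranges: [-2.98, 2.98], [-0.91, 2.08], [0.09, 2.57], [-1.24, 4.39], [0.2, 2.65], [-2.68, 2.68]. Speed limits (rad/s): [2.57, 2.57, 3.01, 3.14, 3.14, 3.14].

## Interface

Orientations are given as [roll, pitch, yaw] about the fixed x, y, z axes, in that order (R = Rz(yaw) Ry(pitch) Rx(roll)).
In Python, from plant import movep, move_l, set_joints, gripper_to, hold, inverse_kinematics, observe, get_image, get_calibration, Unreachable, job_done gives the robot as it stands. Calls block until the motion is done:
- movep(position, orientation): joint-space move of the TCP to a pose.
- move_l(position, feed=0.15, rotation=None, max_force=None): straight line of the TCP; rotation=None keeps the orientation; feed is the mean speed in m/s. With max_force (N) it stops when the force on the tool has changed by that much, and returns True; else False.
- set_joints(angles): joint-space move.
- gripper_to(opening, f_grip=None): finger opening in m; f_grip is the grip in N (None keeps the last); returns when the fingers have stopped.
- hold(seconds).
- inverse_kinematics(position, orientation): joint angles nearest the present ones, or None.
- observe(): the state.
- get_image(name): name is "scene" or "side" or "wrist"; returns (picture, depth): 384x512x3 uint8, red, green, blue; 384x512 float32, m along the optical axis (not along the pixel's ray), 0 where there is no reading.
- get_calibration(name): a dict with "intrinsics" (3x3 intrinsics, pixels), "world_from_camera" (4x4, takes a point from camera to world coordinates). Camera axes: x right, y down, z forward; pixel columns grow to the right and rows downward; lengths in m; the calibration is good to about 2 mm. A picture is of the moment at which its call begins: read the wrist's pose just before it. get_calibration takes no time and is no camera call; for the wrist camera it gives the pose at the moment of the call.
A pose or a line that the arm cannot do raises Unreachable and nothing moves.
- job_done(): hands the job in, once; it reports no verdict.
The state is a dict: "time_s": time; "q": joint angles; "joint_velocities": joint speeds; "joint_torque": joint torques, N m; "eef_pos": TCP position; "tcp_rot": TCP orientation; "ft_force": force on the tool from outside, world axes, zero at the start; "torque": the same for the moment, N m; "opening": finger opening in m.
Only numpy, scipy, OpenCV 4.12 (cv2) and the standard library are available. Lean on these libraries where they do the work, as an engineer would, in place of code of your own. Each camera call takes 0.05 s, during which the arm holds its last target.

## Task

At the coffee tasting table, tip the white tray down on its stand by pressing its green thumb tab. Then take the orange-bladed scraper (not the bristle brush) and sweep both brown sugar lumps stuck on the tray floor down over its open end into the copper-coloured cup below, without touching them with your fingers. Leave the tray tipped and hang the scraper back in the rest it came from.

Things in the scene. Friction and masses are not known exactly. Their poses are not given: they have to be found in the camera images.
- stand: Fixed stand of the white tipping tray. Origin on the table, z up, y along the tray towards its hinge (uphill). Hinge line along x at y=+100, z=165 mm, level with the top of the tray floor. Floor 190 mm from hinge to open lip (-y end), 72 wide inside, 4 thick; side walls and hinge-end wall 18 mm high; 10 mm hinge posts at x=-48 and +48 up to z=171. Tray is centred on x=0.
- tray (a joint): Tilt of the tray, rad: 0 = level (start), 0.35 = fully tipped, on its stop. As it grows the lip goes down: a floor point s from the hinge line lies in the stand frame at y = 0.100 - s cos(tilt), z = 0.165 - s sin(tilt) (m). Stiff hinge that stays where it is left; about 3 N down on the green tab moves it.
- tab (a point): Centre of the top of the green thumb tab, 36 (x) by 40 mm, 4 mm thick, on the tray's outside on the stand's -x side, flush with the tray floor and 150 mm from the hinge line; x = -58 mm in the stand frame. It turns with the tray; when fully tipped it is 51 mm lower than at the start.
- cup_rim (a point): Centre of the mouth of the copper cup, fixed on the stand below the tray's open lip: x = 0, y = -102, z = 84 mm in the stand frame. Rim radius 46 mm outside, 43 inside; cup 78 mm tall. The tipped lip overhangs the cup by 22 mm, 16 mm above the rim.
- scraper: Scraper, upright in a dark rest. Origin: middle of the blade's lower edge, z up. Orange blade 60 (x) by 5 (y) by 70 mm, wooden block handle above it 80 (x) by 42 (y) by 26 mm, z = 70 to 96; 120 g. Grip across y. The handle sits on the top edges (76 mm over the table) of two 8 mm plates with a 22 mm slot along x; the blade hangs in the slot. The grey-handled brush across the table is alike.
- lump_a: Brown sugar lump 24 by 24 by 12 mm, 12 g, on the tray floor on the stand's -x side. Origin at the centre of its underside, z up. It holds by friction: it does not slide when the tray is tipped, and moves when pushed.
- lump_b: The second brown sugar lump, the same as lump_a, on the stand's +x side.
Not all that is in view belongs to the job. What is shaped like the lump_a but pink is not meant.

How it is judged:
By the outcome, as a careful person would: the job done as asked, in the order asked, and still so for the second after the job is handed in, with the robot touching nothing.
It also fails if it takes over 61 s, if anything falls off the work surface, if the arm or the gripper's body presses on something with over 40 N, if the wrist force passes 120 N, or if a joint passes its speed limit or range.

## Working session

There is one attempt and no reset: what is moved stays moved. The work goes in short steps, each a Python script; the robot and the scene stay as the last script left them, time stands still between calls to the robot, and variables do not carry over. Pictures are saved under pics/ and viewed, and the job is handed in when it is done.

```bash
ls; mkdir -p pics; python3 - <<'E'
from plant import *
import cv2,numpy as np
for n in ["scene","side","wrist"]:
    c=get_calibration(n); im,d=get_image(n)
    cv2.imwrite(f"pics/{n}0.png",im[:,:,::-1]); np.savez(f"pics/{n}0.npz",im=im,d=d,K=c["intrinsics"],T=c["world_from_camera"])
    print(n,np.round(c["world_from_camera"],3).tolist(),c["intrinsics"][0][0])
print(observe())
E
```

```text
pics
scene [[0.547, 0.597, -0.587, 1.103], [0.837, -0.397, 0.376, -0.403], [-0.009, -0.697, -0.717, 0.837], [0.0, 0.0, 0.0, 1.0]] 472.1624452745436
side [[-0.931, -0.261, 0.257, 0.308], [-0.366, 0.63, -0.685, 0.581], [0.016, -0.731, -0.682, 0.732], [0.0, 0.0, 0.0, 1.0]] 375.0320758622526
wrist [[0.353, -0.902, -0.247, 0.284], [-0.936, -0.341, -0.091, -0.561], [-0.002, 0.264, -0.965, 0.372], [0.0, 0.0, 0.0, 1.0]] 313.91452135621415
{'time_s': 0.15, 'q': array([-1.33511489e+00,  2.21081752e-01,  1.52733846e+00, -3.94128146e-06,
        1.39469831e+00, -1.26117581e-01]), 'joint_velocities': array([-0.00090823, -0.00313281, -0.00252206,  0.00022413, -0.00186957,
       -0.00080102]), 'joint_torque': array([ 1.55739286e-03, -4.97483790e+01, -3.89906609e+01, -3.52382563e-05,
        7.19715041e-03,  4.10918574e-05]), 'eef_pos': array([ 0.2210899 , -0.58405169,  0.203733  ]), 'tcp_rot': array([-1.69437159,  1.56927045,  1.80902078]), 'ft_force': array([-0.13091162, -0.54683477,  0.12113889]), 'torque': array([ 0.01851452, -0.02838652, -0.06627537]), 'opening': 0.08565621106025717}
```

View pics/scene0.png

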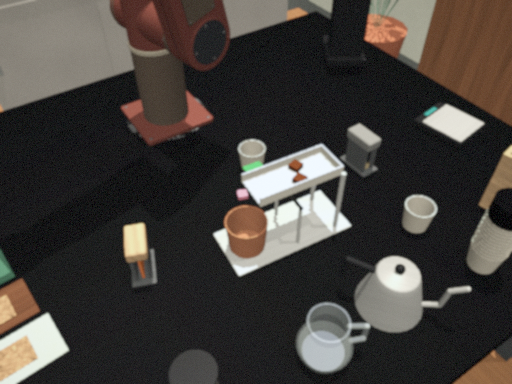

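View pics/side0.png

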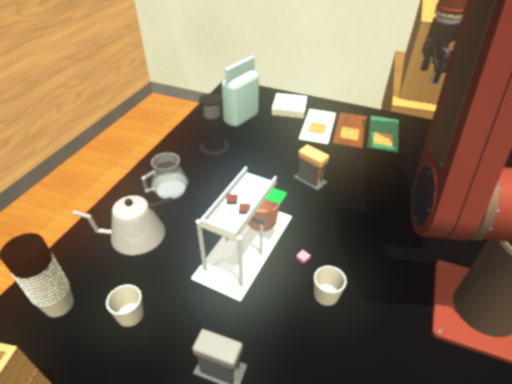

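View pics/wrist0.png

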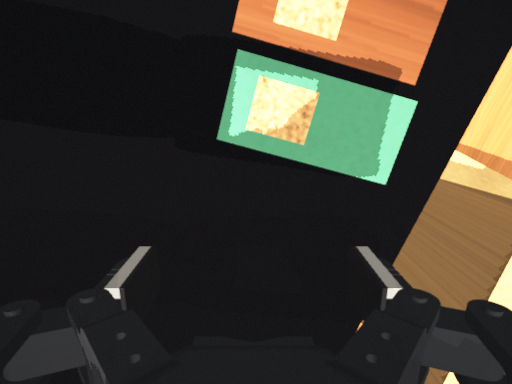

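The scene view shows the wooden-handled, orange-bladed scraper at (136,245), the grey brush at (362,145), the tray at (293,175), the green tab at (253,167), the cup at (246,230) and the pink decoy at (242,194). I'll enlarge these.

```bash
cat > h.py <<'E'
import cv2,numpy as np
def crop(n,x0,y0,x1,y1,k,out):
    im=np.load(f"pics/{n}.npz")["im"][y0:y1,x0:x1,::-1]
    cv2.imwrite(f"pics/{out}.png",cv2.resize(im,None,fx=k,fy=k,interpolation=cv2.INTER_CUBIC))
def cloud(n):
    z=np.load(f"pics/{n}.npz");K=z["K"];T=z["T"];d=z["d"]
    v,u=np.mgrid[:d.shape[0],:d.shape[1]]
    P=np.stack([(u-K[0,2])/K[0,0]*d,(v-K[1,2])/K[1,1]*d,d],-1)
    W=P@T[:3,:3].T+T[:3,3]; W[d==0]=np.nan
    return z["im"],W
def save(n,get_image,get_calibration,out):
    c=get_calibration(n); im,d=get_image(n)
    cv2.imwrite(f"pics/{out}.png",im[:,:,::-1]); np.savez(f"pics/{out}.npz",im=im,d=d,K=c["intrinsics"],T=c["world_from_camera"])
def ray(n,u,v,z):
    q=np.load(f"pics/{n}.npz");K=q["K"];T=q["T"]
    r=T[:3,:3]@np.array([(u-K[0,2])/K[0,0],(v-K[1,2])/K[1,1],1]);o=T[:3,3]
    return o+r*(z-o[2])/r[2]
E
python3 - <<'E'
from h import *
crop("scene0",210,130,360,280,5,"c1");crop("scene0",105,210,180,300,7,"c2")
crop("side0",185,150,305,305,4,"c3");crop("side0",280,130,340,200,8,"c4")
E
```

```text
(no output)
```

View pics/c1.png

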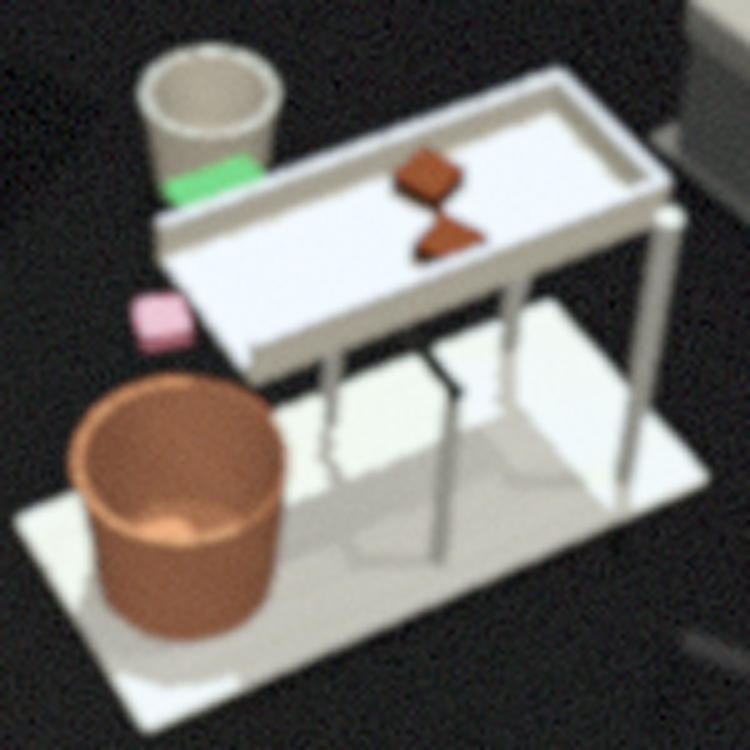

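View pics/c2.png

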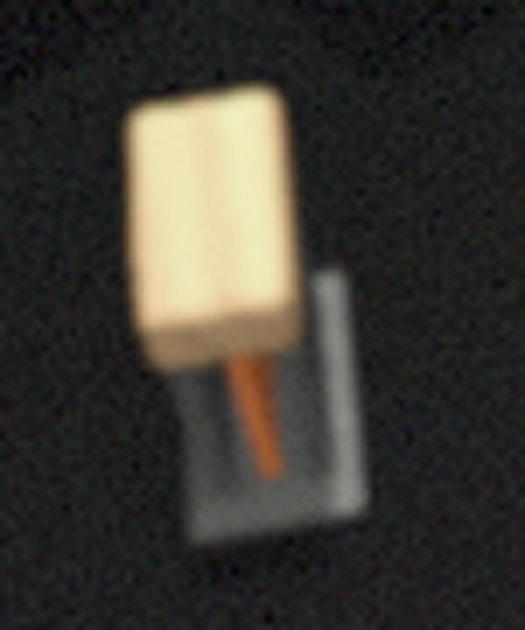

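View pics/c3.png

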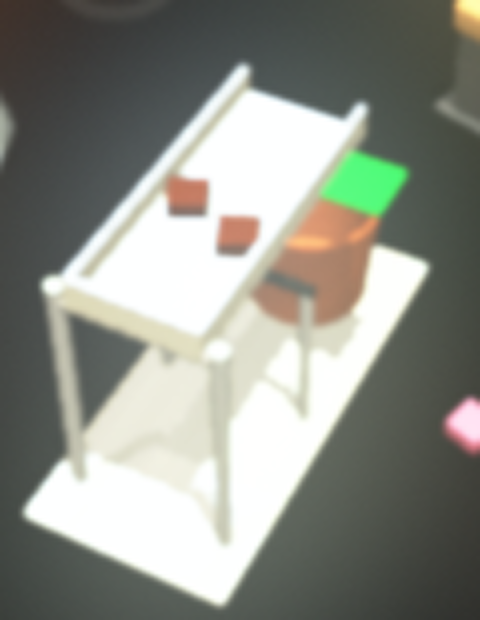

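View pics/c4.png

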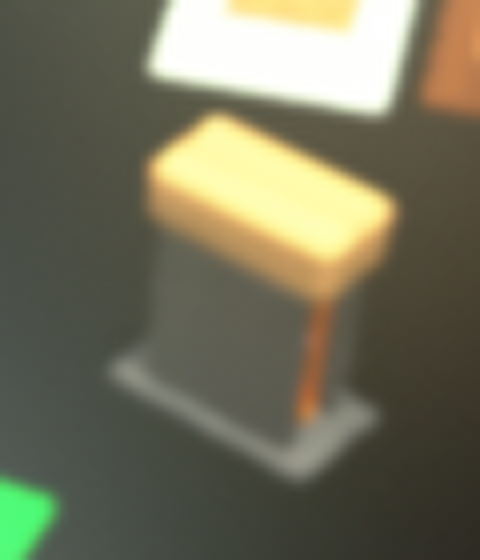

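Both views confirm the target: wooden block handle with an orange blade in a dark rest (scene (136,245), side (313,155)). The grey one at (362,145) is the brush. Next I'll measure positions.

```bash
python3 - <<'E'
from h import *
for n,bx in [("scene0",(115,215,155,275)),("side0",(290,140,340,175))]:
    im,W=cloud(n)
    x0,y0,x1,y1=bx
    S=W[y0:y1,x0:x1].reshape(-1,3)
    s=S[(S[:,2]>0.096)&(S[:,2]<0.108)]
    r=cv2.minAreaRect((s[:,:2]*1000).astype(np.float32)); print(n,"handle",len(s),np.median(s[:,2]),r)
    I=im.astype(int)
    g=(I[...,1]>I[...,0]+40)&(I[...,1]>I[...,2]+40)&(W[...,2]>0.14)&(W[...,2]<0.19)
    s=W[g]; print("tab",len(s),np.median(s,0),cv2.minAreaRect((s[:,:2]*1000).astype(np.float32)))
    # tray floor+walls
    b=(210,130,360,280) if n=="scene0" else (185,150,305,305)
    m=np.zeros(g.shape,bool); m[b[1]:b[3],b[0]:b[2]]=1
    w=m&(W[...,2]>0.155)&(W[...,2]<0.2)&~g; s=W[w]; s=s[np.isfinite(s[:,0])]
    print("tray",len(s),cv2.minAreaRect((s[:,:2]*1000).astype(np.float32)), np.percentile(s[:,2],[5,50,95]))
    br=m&(I[...,0]>I[...,2]*1.7)&(W[...,2]>0.168)&(W[...,2]<0.185)
    k,l,st,ce=cv2.connectedComponentsWithStats(br.astype(np.uint8))
    for i in range(1,k):
        if st[i,4]>15:
            s=W[l==i]; print("lump",st[i],np.median(s,0), cv2.minAreaRect((s[:,:2]*1000).astype(np.float32)))
    cu=m&(I[...,0]>I[...,2]*1.3)&(W[...,2]>0.078)&(W[...,2]<0.09)
    s=W[cu]; print("rim",len(s),cv2.minEnclosingCircle((s[:,:2]*1000).astype(np.float32)))
    ba=m&(W[...,2]>-0.01)&(W[...,2]<0.02)&(I.min(-1)>110)
    s=W[ba]; print("base",len(s),np.median(s[:,2]),cv2.minAreaRect((s[:,:2]*1000).astype(np.float32)))
E
```

```text
scene0 handle 671 0.10215816090766172 ((473.8275451660156, -282.25555419921875), (42.04267883300781, 81.21416473388672), 69.197265625)
tab 95 [ 0.48139554 -0.00735872  0.16558561] ((481.0985107421875, -6.912818908691406), (40.55495071411133, 17.562421798706055), 86.41917419433594)
tray 3377 ((549.4918823242188, 45.49995422363281), (200.9789581298828, 105.73944091796875), 80.84112548828125) [0.16377291 0.16753453 0.18374441]
lump [289 160  13  11  91] [0.53947497 0.06167002 0.17743054] ((538.2049560546875, 63.79765701293945), (22.900901794433594, 24.582075119018555), 19.59276008605957)
lump [294 173  12   8  51] [0.57390172 0.04608236 0.17762567] ((572.9366455078125, 45.247764587402344), (20.517732620239258, 19.792707443237305), 9.791816711425781)
rim 271 ((629.5418701171875, -25.0550537109375), 137.98995971679688)
base 4621 0.006451373091852841 ((480.6693115234375, 89.19084167480469), (313.4772033691406, 460.436279296875), 49.47715377807617)
side0 handle 265 0.10101223733622378 ((472.0695495605469, -280.697509765625), (45.657684326171875, 79.803466796875), 71.70329284667969)
tab 218 [ 0.49139436 -0.00512972  0.16425712] ((491.3861999511719, -6.126590728759766), (42.91384506225586, 36.773006439208984), 83.0344467163086)
tray 2777 ((553.5458984375, 45.21885681152344), (197.0921630859375, 106.37696838378906), 84.65092468261719) [0.16265663 0.16558395 0.18248618]
lump [227 195   9   6  45] [0.57288221 0.05010489 0.17648147] ((573.6539306640625, 49.99988555908203), (17.363990783691406, 17.898605346679688), 24.013917922973633)
lump [241 205   8   6  43] [0.53513638 0.06653193 0.17621   ] ((534.6867065429688, 66.80440521240234), (14.809380531311035, 17.82052230834961), 23.598636627197266)
rim 76 ((528.56591796875, -148.49403381347656), 131.21490478515625)
base 4119 0.005148428396115734 ((595.9570922851562, -43.791473388671875), (338.4217529296875, 478.11932373046875), 16.59971809387207)
```

```bash
python3 - <<'E'
from h import *
from scipy.optimize import least_squares
S=lambda u,v:(210+(u+.5)/5-.5,130+(v+.5)/5-.5)
D=lambda u,v:(185+(u+.5)/4-.5,150+(v+.5)/4-.5)
for nm,uv,z in [("hingewall -x",(562,68),.183),("hingewall +x",(668,185),.183),("lip -x top",(157,222),.183),("lip +x top",(250,350),.183),("flip -x",(160,262),.165),("flip +x",(243,375),.165),("cup",(178,458),.084),("base A",(15,520),.006),("base B",(148,733),.006),("base C",(708,475),.006),("base D",(548,298),.006)]:
    print(nm,np.round(ray("scene0",*S(*uv),z),4))
for nm,uv,z in [("lip +x top",(243,65),.183),("lip -x top",(363,105),.183),("base",(25,513),.006),("base",(222,605),.006),("base",(430,265),.006),("post -x",(218,350),.171),("post +x",(55,285),.171)]:
    print("side",nm,np.round(ray("side0",*D(*uv),z),4))
for n,b in [("scene0",(210,130,360,280)),("side0",(185,150,305,305))]:
    im,W=cloud(n);I=im.astype(int)
    m=np.zeros(I.shape[:2],bool); m[b[1]:b[3],b[0]:b[2]]=1
    ba=(m&(W[...,2]>-0.01)&(W[...,2]<0.02)&(I.min(-1)>110)).astype(np.uint8)
    cu=(m&(I[...,0]>I[...,2]*1.3)&(W[...,2]>0.079)&(W[...,2]<0.088)).astype(np.uint8)
    for nm,q in [("base",ba),("cu",cu)]:
        k,l,st,_=cv2.connectedComponentsWithStats(q); i=1+np.argmax(st[1:,4]); s=(W[l==i][:,:2]*1000).astype(np.float32)
        print(n,nm,len(s),cv2.minAreaRect(s),cv2.minEnclosingCircle(s))
E
```

```text
hingewall -x [0.5211 0.1474 0.183 ]
hingewall +x [0.6034 0.1362 0.183 ]
lip -x top [ 0.506  -0.0494  0.183 ]
lip +x top [ 0.5861 -0.0577  0.183 ]
flip -x [ 0.5104 -0.0513  0.165 ]
flip +x [ 0.5815 -0.0579  0.165 ]
cup [ 0.5433 -0.0656  0.084 ]
base A [ 0.4758 -0.1124  0.006 ]
base B [ 0.6073 -0.1232  0.006 ]
base C [0.6294 0.1675 0.006 ]
base D [0.4985 0.1784 0.006 ]
side lip +x top [ 0.5847 -0.0554  0.183 ]
side lip -x top [ 0.5071 -0.048   0.183 ]
side base [0.6275 0.1674 0.006 ]
side base [0.4989 0.1796 0.006 ]
side base [ 0.473 -0.11   0.006]
side post -x [0.514  0.1422 0.171 ]
side post +x [0.6085 0.1338 0.171 ]
scene0 base 4249 ((549.5545654296875, 30.933982849121094), (298.8788146972656, 141.6030731201172), 84.99641418457031) ((549.51416015625, 31.438499450683594), 162.09706115722656)
scene0 cu 246 ((543.8513793945312, -66.61203002929688), (84.74266052246094, 94.84071350097656), 55.8227424621582) ((544.5927734375, -65.00640106201172), 47.7094841003418)
side0 base 3776 ((574.0797119140625, 21.857925415039062), (302.5458068847656, 180.8885040283203), 85.19078063964844) ((552.6766357421875, 23.975522994995117), 161.8045654296875)
side0 cu 48 ((515.9348754882812, -36.22755432128906), (61.49666213989258, 14.578216552734375), 48.698883056640625) ((521.4107666015625, -41.038482666015625), 30.748432159423828)
```

```bash
cat >> h.py <<'E'
from scipy.spatial.transform import Rotation as R
O=np.array([.553,.037,0.]);PSI=np.radians(-4.7);RS=R.from_euler('z',PSI).as_matrix()
def s2w(p): return O+RS@np.asarray(p,float)
def rpy(xa,ya):
    xa=np.asarray(xa,float)/np.linalg.norm(xa); ya=np.asarray(ya,float); ya=ya-xa*(ya@xa); ya/=np.linalg.norm(ya)
    return R.from_matrix(np.stack([xa,ya,np.cross(xa,ya)],1)).as_euler('xyz')
DN=np.array([0,0,-1.])
SC=np.array([.473,-.2815,0]); AY=np.radians(-20)
def sweep_pose(s,gap,L,sgn,t=.35,lean=None,x=0.):
    lean=t if lean is None else lean
    p=np.array([x,.1-s*np.cos(t),.165-s*np.sin(t)])+gap*np.array([0,-np.sin(t),np.cos(t)])
    a=np.array([0,np.sin(lean),-np.cos(lean)])
    tcp=p-a*L
    return s2w(tcp),rpy(RS@a,RS@np.array([0,sgn*1.,0]))
E
python3 - <<'E'
from h import *
from plant import inverse_kinematics as ik, observe
print(R.from_euler('xyz',observe()['tcp_rot']).as_matrix().round(2))
for n,b in [("scene0",(236,138,270,152)),("side0",(310,262,350,300))]:
    im,W=cloud(n); w=W[b[1]:b[3],b[0]:b[2]].reshape(-1,3); w=w[w[:,2]>.05]; print(n,"palecup",np.median(w,0),w.min(0),w.max(0))
r=lambda q: None if q is None else np.round(q,2)
for sg in (1,-1):
    print(sg,"tab",r(ik(s2w([-.060,-.05,.2]),rpy(DN,RS@[0,sg,0]))),r(ik(s2w([-.060,-.041,.11]),rpy(DN,RS@[0,sg,0]))))
    ya=sg*np.array([-np.sin(AY),np.cos(AY),0])
    for z in(.069,.32):print("scr",z,r(ik(SC+[0,0,z],rpy(DN,ya))))
    for s in (47,195):
      for g in (.003,.1):print("sweep",s,g,r(ik(*sweep_pose(s/1000,g,.063,sg))))
E
```

```text
[[-0.    0.35 -0.94]
 [ 0.   -0.94 -0.35]
 [-1.   -0.   -0.  ]]
scene0 palecup [0.30761055 0.10757477 0.05850403] [0.29440057 0.05754336 0.05000432] [0.35751075 0.12240476 0.06641219]
side0 palecup [0.32955806 0.08116125 0.05862615] [0.29638635 0.05593631 0.0501297 ] [0.36258167 0.12350678 0.06407116]
1 tab [-0.18 -0.11  1.88  0.    1.37 -1.67] [-0.16 -0.01  1.96  0.    1.19 -1.65]
scr 0.069 [-0.68  0.18  1.84  0.    1.12 -1.9 ]
scr 0.32 [-0.68 -0.01  1.56  0.    1.59 -1.9 ]
sweep 47 0.003 [-0.24  0.05  1.75  0.35  1.41 -1.8 ]
sweep 47 0.1 [-0.3  -0.    1.63  0.34  1.59 -1.8 ]
sweep 195 0.003 [-0.48  0.14  1.75  0.33  1.41 -2.05]
sweep 195 0.1 [-0.54  0.09  1.63  0.31  1.58 -2.05]
-1 tab [-0.18 -0.11  1.88  0.    1.37  1.48] [-0.16 -0.01  1.96  0.    1.19  1.49]
scr 0.069 [-0.68  0.18  1.84  0.    1.12  1.24]
scr 0.32 [-0.68 -0.01  1.56  0.    1.59  1.24]
sweep 47 0.003 [-0.24  0.05  1.75  0.35  1.41  1.35]
sweep 47 0.1 [-0.3  -0.    1.63  0.34  1.59  1.35]
sweep 195 0.003 [-0.48  0.14  1.75  0.33  1.41  1.09]
sweep 195 0.1 [-0.54  0.09  1.63  0.31  1.58  1.1 ]<sys>:0: UserWarning: Gimbal lock detected. Setting third angle to zero since it is not possible to uniquely determine all angles.
```

All measurements agree: the stand is at about (0.553, 0.037) with yaw −4.7°, and everything is reachable. Now I'll press the tab.

```bash
python3 -W ignore - <<'E'
from h import *
from plant import *
rr=rpy(DN,RS@[0,-1.,0])
gripper_to(0.0)
movep(s2w([-.060,-.05,.24]),rr)
hit=move_l(s2w([-.060,-.05,.150]),feed=.04,max_force=2)
o=observe();print(hit,o['eef_pos'],o['ft_force'],o['time_s'])
for t in (.09,.18,.27,.36,.40):
    hit=move_l(s2w([-.060,.1-.15*np.cos(t),.165-.15*np.sin(t)]),feed=.05,max_force=16)
    o=observe();print(t,hit,o['eef_pos'].round(4),o['ft_force'].round(1),o['time_s'])
    if hit:break
save("side",get_image,get_calibration,"side1")
p=o['eef_pos'].copy();p[2]=.26
move_l(p,feed=.2)
save("scene",get_image,get_calibration,"scene1");save("side",get_image,get_calibration,"side2")
crop("scene1",200,120,360,280,4,"c5");crop("side2",185,120,345,280,4,"c6")
print(observe()['time_s'])
E
```

```text
False [ 0.48919729 -0.00791862  0.15015333] [-0.24944509 -0.63257286 -0.46907439] 5.5917
0.09 False [ 0.4893 -0.0073  0.1518] [ 0.3 -0.6  0.1] 5.8417
0.18 False [ 0.4888 -0.0054  0.1375] [ 0.1 -0.1  0.4] 6.2583
0.27 False [ 0.489  -0.0022  0.1244] [-0.8 -0.6  0.6] 6.675
0.36 False [0.4894 0.0021 0.1115] [ 0.1  1.2 -0. ] 7.0917
0.4 False [0.4898 0.0042 0.1062] [ 0.8  0.1 -0.8] 7.3583
8.425
```

View pics/c5.png

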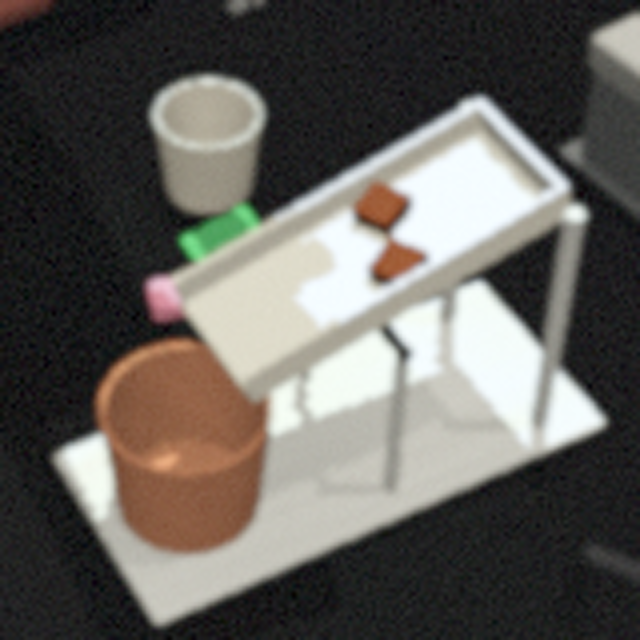

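View pics/c6.png

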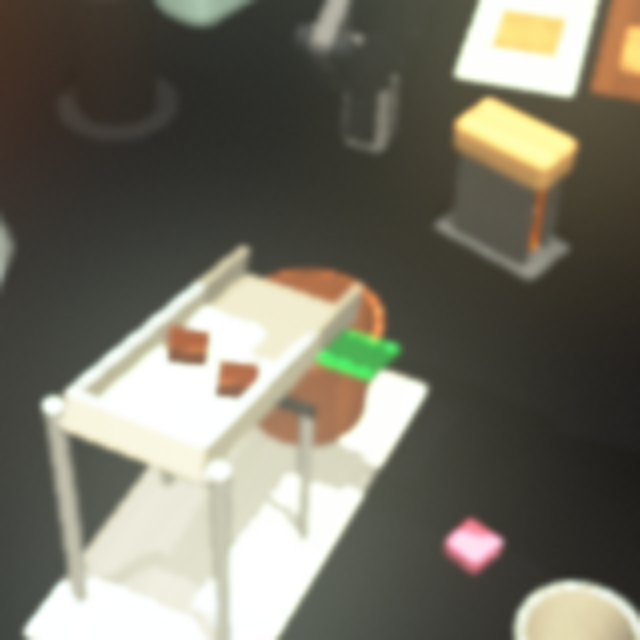

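The tray tipped and the lumps stayed put. I'll measure the tilt from depth.

```bash
python3 -W ignore - <<'E'
from h import *
for n in ("scene1","side2"):
    im,W=cloud(n); P=(W-O)@RS
    s=P[(abs(P[...,0])<.03)&(P[...,1]>-.075)&(P[...,1]<.09)&(P[...,2]>.085)&(P[...,2]<.175)&(im.min(-1)>120)]
    c=np.polyfit(s[:,1],s[:,2],1); s=s[abs(np.polyval(c,s[:,1])-s[:,2])<.006]; c=np.polyfit(s[:,1],s[:,2],1)
    print(n,len(s),"tilt",np.arctan(c[0]),"z at hinge",np.polyval(c,.1))
    I=im.astype(int); w=W[...,2]
    g=(I[...,1]>I[...,0]+40)&(I[...,1]>I[...,2]+40)&(w>.08)&(w<.19)&(abs(P[...,0]+.058)<.05)&(abs(P[...,1]+.04)<.05)
    s=P[g];print("tab",s.mean(0),np.percentile(s,[2,98],axis=0))
    br=(I[...,0]>I[...,2]*1.7)&(abs(P[...,0])<.036)&(P[...,1]>-.03)&(P[...,1]<.09)&(w>.13)&(w<.18)
    k,l,st,ce=cv2.connectedComponentsWithStats(br.astype(np.uint8))
    for i in range(1,k):
        if st[i,4]>15: s=P[l==i]; t=.35; ss=(.1-s[:,1])*np.cos(t)+(.165-s[:,2])*np.sin(t); h=-(.1-s[:,1])*-1*0+ (s[:,2]-.165)*np.cos(t)+(.1-s[:,1])*np.sin(t); print("lump x",np.percentile(s[:,0],[2,50,98]),"s",np.percentile(ss,[2,50,98]),"h",np.percentile(h,[5,50,95]))
E
```

```text
scene1 1391 tilt 0.2429532495270868 z at hinge 0.16557623758777346
tab [-0.06585755 -0.04458945  0.12961874] [[-0.07509341 -0.06298235  0.12435375]
 [-0.05744223 -0.02620464  0.13460097]]
lump x [-0.02860353 -0.01627504 -0.00443524] s [0.06327301 0.07315201 0.08396785] h [0.01727555 0.02001295 0.02331324]
lump x [0.01176144 0.02029787 0.02722476] s [0.0773069  0.08662644 0.09797738] h [0.01939553 0.02189442 0.02402172]
side2 793 tilt 0.24198958622326833 z at hinge 0.16442553616171476
tab [-0.05857076 -0.04162933  0.12898955] [[-0.0757699  -0.06241385  0.12396141]
 [-0.04170126 -0.0240746   0.13322501]]
lump x [0.00778156 0.01742254 0.02963129] s [0.07219037 0.08035654 0.09355567] h [0.01510518 0.01987234 0.02148285]
lump x [-0.02826899 -0.0193483  -0.0119916 ] s [0.05900129 0.06636646 0.07859391] h [0.0133267  0.01867812 0.01984599]
```

```bash
python3 -W ignore - <<'E'
from h import *
from plant import observe
crop("side1",200,100,360,260,4,"c7"); o=observe(); print(o['opening'],o['eef_pos'])
E
```

```text
-8.721315801779356e-05 [0.48878999 0.00431055 0.25803374]
```

View pics/c7.png

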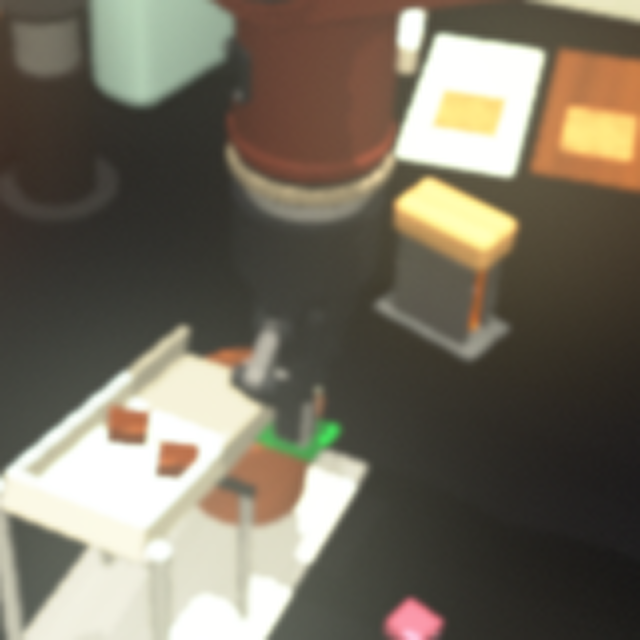

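```bash
python3 -W ignore - <<'E'
from h import *
for n in ("side1",):
    im,W=cloud(n); P=(W-O)@RS
    s=P[(abs(P[...,0])<.03)&(P[...,1]>-.06)&(P[...,1]<.09)&(P[...,2]>.085)&(P[...,2]<.175)&(im.min(-1)>120)]
    c=np.polyfit(s[:,1],s[:,2],1); s=s[abs(np.polyval(c,s[:,1])-s[:,2])<.006]; c=np.polyfit(s[:,1],s[:,2],1)
    print(n,len(s),"tilt",np.arctan(c[0]),"z at hinge",np.polyval(c,.1))
    m=(abs(P[...,0]+.06)<.03)&(abs(P[...,1]+.04)<.04)&(W[...,2]>.09)&(W[...,2]<.18)&(im.max(-1)<150)
    v,u=np.nonzero(m)
    I=im.astype(int)
    nong=m&~((I[...,1]>I[...,0]+30)&(I[...,1]>I[...,2]+30))
    print("finger pts lowest",np.round(P[nong][np.argsort(P[nong][:,2])[:200:20]],3).tolist())
E
```

```text
side1 726 tilt 0.2430773531201571 z at hinge 0.16457349990485173
finger pts lowest [[-0.051, -0.001, 0.115], [-0.057, -0.023, 0.143], [-0.055, -0.023, 0.148], [-0.057, -0.023, 0.155], [-0.062, -0.023, 0.16], [-0.07, -0.04, 0.174]]
```

```bash
python3 -W ignore - <<'E'
from h import *
crop("scene1",190,60,310,200,5,"c8");crop("side1",240,150,310,240,8,"c9")
im,W=cloud("scene1");P=(W-O)@RS
for n in("scene1","side2","side1"):
    im,W=cloud(n);P=(W-O)@RS
    zl=.2 if n!="side1" else .1
    m=(abs(P[...,0]+.06)<.03)&(abs(P[...,1]+.04)<.05)&(P[...,2]>zl)
    v,u=np.nonzero(m); q=P[m]; i=np.argsort(q[:,2])[:60:6]
    print(n,[(u[k],v[k],q[k].round(3).tolist()) for k in i])
E
```

```text
scene1 [(np.int64(258), np.int64(122), [-0.053, -0.043, 0.287]), (np.int64(260), np.int64(122), [-0.048, -0.042, 0.29]), (np.int64(263), np.int64(120), [-0.048, -0.035, 0.292]), (np.int64(266), np.int64(117), [-0.052, -0.026, 0.293]), (np.int64(259), np.int64(119), [-0.051, -0.042, 0.295]), (np.int64(265), np.int64(118), [-0.048, -0.031, 0.295]), (np.int64(257), np.int64(119), [-0.051, -0.046, 0.296]), (np.int64(265), np.int64(117), [-0.049, -0.031, 0.297]), (np.int64(261), np.int64(118), [-0.048, -0.039, 0.298]), (np.int64(257), np.int64(117), [-0.054, -0.045, 0.299])]
side2 [(np.int64(278), np.int64(157), [-0.065, -0.032, 0.284]), (np.int64(275), np.int64(156), [-0.059, -0.03, 0.285]), (np.int64(282), np.int64(154), [-0.071, -0.038, 0.289]), (np.int64(282), np.int64(153), [-0.071, -0.038, 0.291]), (np.int64(272), np.int64(154), [-0.056, -0.023, 0.293]), (np.int64(281), np.int64(153), [-0.07, -0.033, 0.294]), (np.int64(275), np.int64(153), [-0.061, -0.026, 0.295]), (np.int64(282), np.int64(151), [-0.071, -0.037, 0.297]), (np.int64(274), np.int64(152), [-0.059, -0.025, 0.298]), (np.int64(271), np.int64(152), [-0.054, -0.022, 0.298])]
side1 [(np.int64(261), np.int64(229), [-0.05, 0.005, 0.101]), (np.int64(261), np.int64(227), [-0.05, 0.005, 0.108]), (np.int64(262), np.int64(225), [-0.051, 0.004, 0.113]), (np.int64(259), np.int64(223), [-0.044, 0.005, 0.117]), (np.int64(260), np.int64(223), [-0.047, 0.005, 0.119]), (np.int64(260), np.int64(220), [-0.043, -0.002, 0.12]), (np.int64(257), np.int64(220), [-0.038, 0.002, 0.121]), (np.int64(261), np.int64(221), [-0.047, 0.002, 0.122]), (np.int64(283), np.int64(206), [-0.072, -0.064, 0.123]), (np.int64(283), np.int64(208), [-0.075, -0.056, 0.125])]
```

View pics/c8.png

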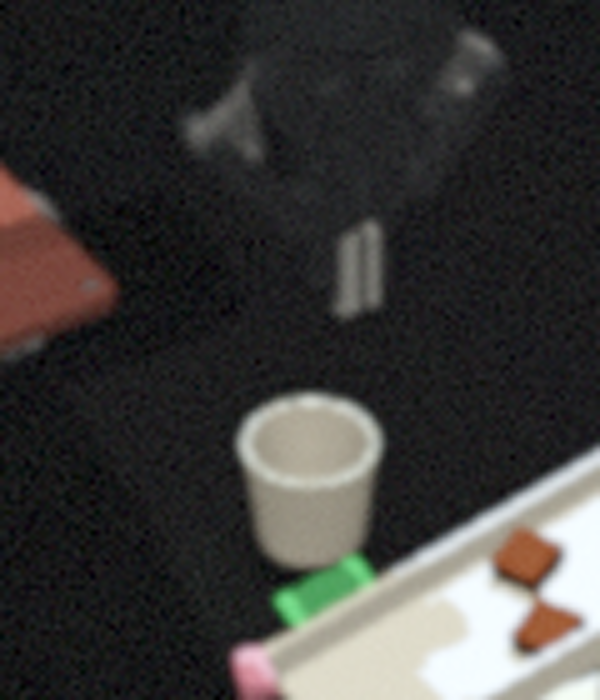

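View pics/c9.png

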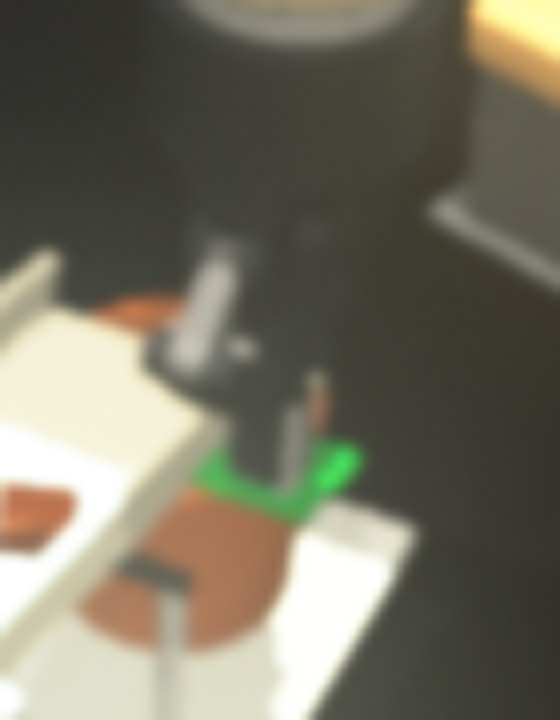

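The fingertips sit about 27 mm higher than the reported TCP. Depth shows them at z≈0.285 against 0.258, and the tray stopped at 0.243 rad, which fits. I'll press further with a force stop, then check the fingers and the kinematics with the wrist camera over the scraper.

```bash
python3 -W ignore - <<'E'
from h import *
from plant import *
p=s2w([-.060,-.043,0]);
move_l([*p[:2],.115],feed=.15,max_force=10)
for t,z in ((.27,.098),(.32,.090),(.36,.082),(.4,.076),(.4,.070),(.4,.064)):
    q=s2w([-.060,.1-.15*np.cos(t)+.0,0]); q[2]=z
    hit=move_l(q,feed=.03,max_force=14)
    o=observe();print(z,hit,o['eef_pos'].round(4),o['ft_force'].round(1),o['time_s'])
    if hit:break
save("side",get_image,get_calibration,"side3")
p=observe()['eef_pos'].copy();p[2]=.25
move_l(p,feed=.25)
save("scene",get_image,get_calibration,"scene3");save("side",get_image,get_calibration,"side4")
for n in ("side3","scene3","side4"):
    im,W=cloud(n); P=(W-O)@RS
    s=P[(abs(P[...,0])<.03)&(P[...,1]>-.06)&(P[...,1]<.09)&(P[...,2]>.085)&(P[...,2]<.175)&(im.min(-1)>120)]
    c=np.polyfit(s[:,1],s[:,2],1); s=s[abs(np.polyval(c,s[:,1])-s[:,2])<.006]; c=np.polyfit(s[:,1],s[:,2],1)
    print(n,len(s),"tilt",np.arctan(c[0]),"z at hinge",np.polyval(c,.1))
E
```

```text
0.098 False [ 0.4892 -0.0026  0.0977] [-0.1 -0.8  0.2] 10.2583
0.09 False [ 4.895e-01 -3.000e-04  8.960e-02] [-0.2 -0.5  0.1] 10.6833
0.082 True [0.4899 0.     0.0884] [-3.3 -0.3  9. ] 10.9083
side3 560 tilt 0.35197410980220484 z at hinge 0.16442528736662124
scene3 1328 tilt 0.3515004984853765 z at hinge 0.165395947683613
side4 557 tilt 0.3520579014878921 z at hinge 0.16451569148108403
```

The tray is on its stop (0.352 rad in three views). Now I'll go over the scraper with the gripper open and check it with the wrist camera.

```bash
python3 -W ignore - <<'E'
from h import *
from plant import *
ya=-np.array([-np.sin(AY),np.cos(AY),0])
movep(SC+[0,0,.25],rpy(DN,ya)); gripper_to(.07)
o=observe();print(o['eef_pos'],o['opening'],o['time_s'])
for n in("wrist","side","scene"): save(n,get_image,get_calibration,n+"5")
im,W=cloud("wrist5")
m=(W[...,2]>.085)&(W[...,2]<.13)&(abs(W[...,0]-.473)<.07)&(abs(W[...,1]+.28)<.07)
s=W[m]; print("wrist handle",len(s),np.percentile(s[:,2],[5,50,95]),cv2.minAreaRect((s[:,:2]*1000).astype(np.float32)))
m=(W[...,2]<.03)&(W[...,2]>-.06);print("table z",np.percentile(W[m][:,2],[5,50,95]))
for n in("side5","scene5"):
    im,W=cloud(n); m=(abs(W[...,0]-.473)<.07)&(abs(W[...,1]+.28)<.08)&(W[...,2]>.15)&(W[...,2]<.36)
    v,u=np.nonzero(m);q=W[m];i=np.argsort(q[:,2])[:40:5];print(n,[(u[k],v[k],q[k].round(3).tolist()) for k in i])
E
```

```text
[ 0.47299155 -0.28147804  0.24999091] 0.07040327626979596 13.6167
wrist handle 3025 [0.09699949 0.10019961 0.10153979] ((472.2137756347656, -283.00970458984375), (41.99878692626953, 79.63729095458984), 69.47428131103516)
table z [-0.0028399  -0.00132956  0.00217764]
side5 [(np.int64(309), np.int64(98), [0.495, -0.245, 0.284]), (np.int64(329), np.int64(88), [0.462, -0.312, 0.285]), (np.int64(309), np.int64(97), [0.495, -0.245, 0.286]), (np.int64(331), np.int64(88), [0.456, -0.311, 0.287]), (np.int64(326), np.int64(86), [0.47, -0.314, 0.288]), (np.int64(314), np.int64(98), [0.481, -0.24, 0.289]), (np.int64(333), np.int64(87), [0.452, -0.311, 0.29]), (np.int64(330), np.int64(86), [0.46, -0.312, 0.291])]
scene5 [(np.int64(95), np.int64(174), [0.459, -0.312, 0.284]), (np.int64(94), np.int64(178), [0.472, -0.318, 0.287]), (np.int64(93), np.int64(178), [0.473, -0.319, 0.289]), (np.int64(94), np.int64(175), [0.468, -0.315, 0.29]), (np.int64(94), np.int64(170), [0.457, -0.311, 0.291]), (np.int64(139), np.int64(169), [0.498, -0.246, 0.292]), (np.int64(94), np.int64(173), [0.466, -0.314, 0.293]), (np.int64(140), np.int64(167), [0.496, -0.243, 0.293])]
```

```bash
python3 -W ignore -c "
from h import *
crop('side5',260,60,380,200,5,'c10');crop('scene5',90,130,220,290,4,'c11')"
```

```text
(no output)
```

View pics/wrist5.png

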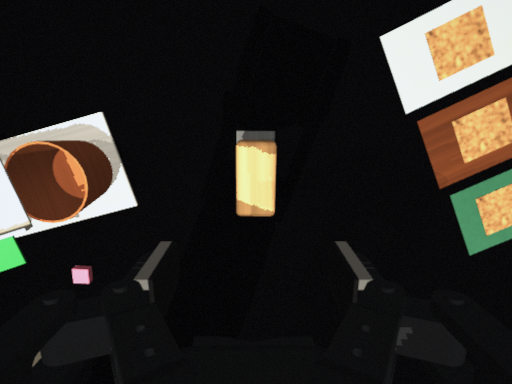

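View pics/c10.png

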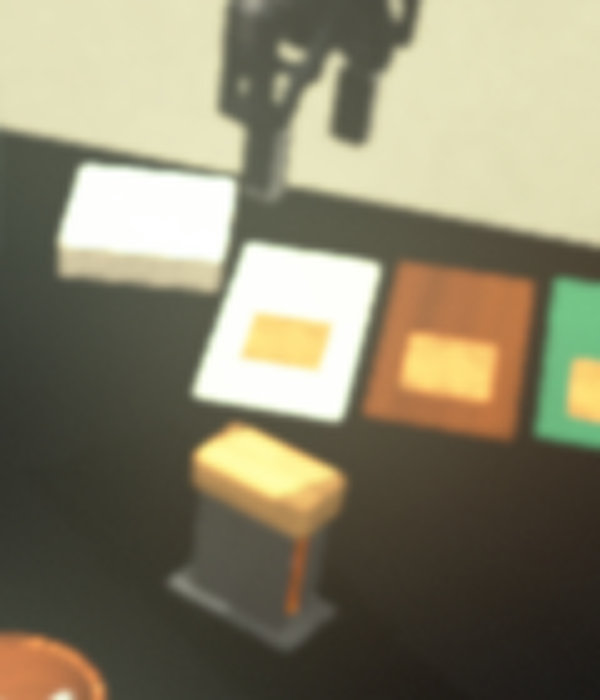

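View pics/c11.png

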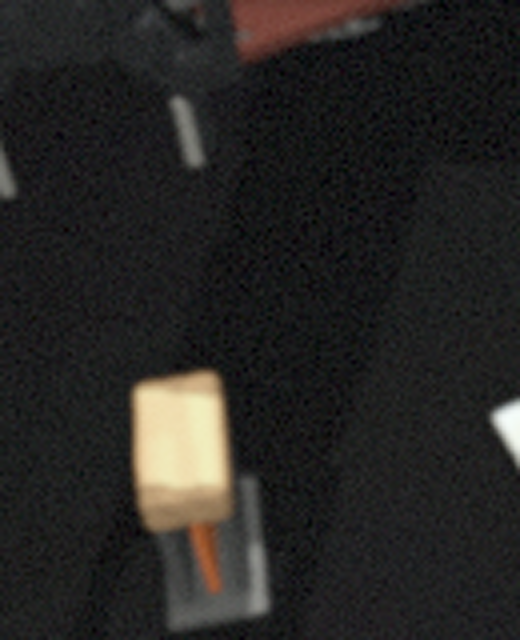

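The wrist camera puts the handle top at z=0.100, so the kinematics are right and the fingers end about 25 mm short of the reported TCP. I'll grasp lower to allow for that.

```bash
sed -i 's/^SC=.*/SC=np.array([.4725,-.282,0]); AY=np.radians(-20.4)/' h.py
python3 -W ignore - <<'E'
from h import *
from plant import *
ya=-np.array([-np.sin(AY),np.cos(AY),0]); rr=rpy(DN,ya)
move_l(SC+[0,0,.14],feed=.25,rotation=rr)
hit=move_l(SC+[0,0,.046],feed=.08,max_force=8)
o=observe();print(hit,o['eef_pos'],o['ft_force'].round(1))
save("side",get_image,get_calibration,"side6")
gripper_to(.03,60)
o=observe();print(o['eef_pos'],o['opening'],o['ft_force'].round(1),o['time_s'])
save("side",get_image,get_calibration,"side7")
im1=cv2.imread("pics/side6.png")[80:200,260:380];im2=cv2.imread("pics/side7.png")[80:200,260:380]
cv2.imwrite("pics/c12.png",cv2.resize(np.hstack([im1,im2]),None,fx=3.3,fy=3.3,interpolation=cv2.INTER_CUBIC))
E
```

```text
False [ 0.47300173 -0.28239057  0.04670894] [-1.1  1.3 -0.7]
[ 0.47300793 -0.28246544  0.04672859] 0.04107344959555596 [-0.1  0.   5.1] 16.1
```

View pics/c12.png

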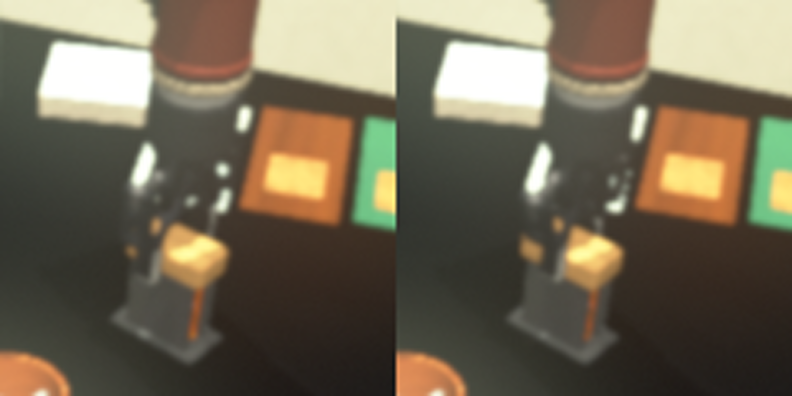

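The side view shows the finger against the handle side at (250,245) left and (545,250) right, the handle still seated. Opening is 41 mm, so it's held. Lifting to check.

```bash
python3 -W ignore - <<'E'
from h import *
from plant import *
p=observe()['eef_pos']
move_l([p[0],p[1],.27],feed=.15)
save("scene",get_image,get_calibration,"scene8");save("side",get_image,get_calibration,"side8");save("wrist",get_image,get_calibration,"wrist8")
o=observe();print(o['eef_pos'],o['opening'],o['ft_force'].round(2),o['time_s'])
for n in("scene8","side8"):
    im,W=cloud(n);I=im.astype(int)
    m=(abs(W[...,0]-.473)<.07)&(abs(W[...,1]+.282)<.07)&(W[...,2]>.2)&(W[...,2]<.34)&(I[...,0]>I[...,2]*1.6)&(I[...,0]>60)
    s=W[m]-[*o['eef_pos'][:2],0]; Rz=R.from_euler('z',AY).as_matrix(); s=s@Rz
    lo=s[s[:,2]<np.percentile(s[:,2],50)]
    print(n,len(s),np.percentile(s,[1,50,99],axis=0).round(4).tolist())
crop("side8",260,60,360,160,5,"c13");crop("scene8",80,130,200,260,4,"c14")
a=cv2.imread("pics/c13.png");b=cv2.resize(cv2.imread("pics/c14.png"),(460,500));cv2.imwrite("pics/c15.png",cv2.resize(np.hstack([a,b]),(780,406)))
E
```

```text
[ 0.47269441 -0.28221207  0.26908875] 0.040954899590247 [ 0.2  -1.2  -1.58] 17.9417
scene8 468 [[-0.0222, -0.0189, 0.2302], [0.0303, 0.0038, 0.3079], [0.0415, 0.0224, 0.3279]]
side8 711 [[-0.0409, -0.0171, 0.2317], [-0.0103, 0.0046, 0.2789], [0.0322, 0.0268, 0.3246]]
```

View pics/c15.png

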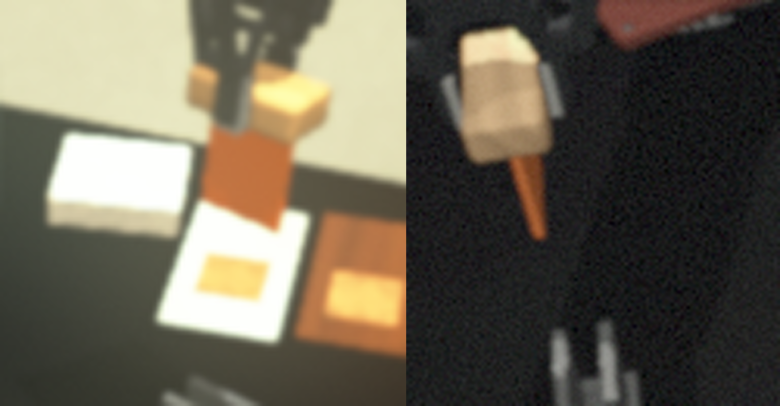

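View pics/wrist8.png

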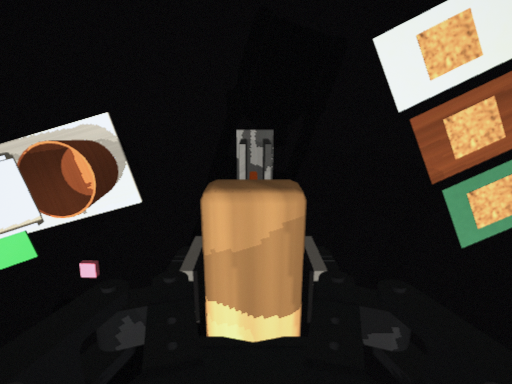

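The scraper is held straight and centred: handle at (505,95) in the scene half, blade edge at z≈0.230 against 0.228 expected. Next, the approach above the tray and a gentle touch-down uphill of the lumps.

```bash
python3 -W ignore - <<'E'
from h import *
from plant import *
L=.0407
p,r=sweep_pose(.042,.10,L,-1); movep(p,r)
p,r=sweep_pose(.042,.025,L,-1); move_l(p,feed=.15,rotation=r,max_force=10)
p,r=sweep_pose(.042,.003,L,-1); hit=move_l(p,feed=.04,rotation=r,max_force=8)
o=observe();print(hit,o['eef_pos'].round(4),p.round(4),o['ft_force'].round(1),o['opening'],o['time_s'])
save("scene",get_image,get_calibration,"scene9");save("side",get_image,get_calibration,"side9")
a=cv2.imread("pics/scene9.png")[120:270,210:360];b=cv2.imread("pics/side9.png")[140:290,170:320]
cv2.imwrite("pics/c16.png",cv2.resize(np.hstack([a,b]),(800,400),interpolation=cv2.INTER_CUBIC))
E
```

```text
False [0.5567 0.0825 0.1916] [0.5567 0.0824 0.1916] [-0.1  0.1 -0.8] 0.04087577899643406 20.525
```

View pics/c16.png

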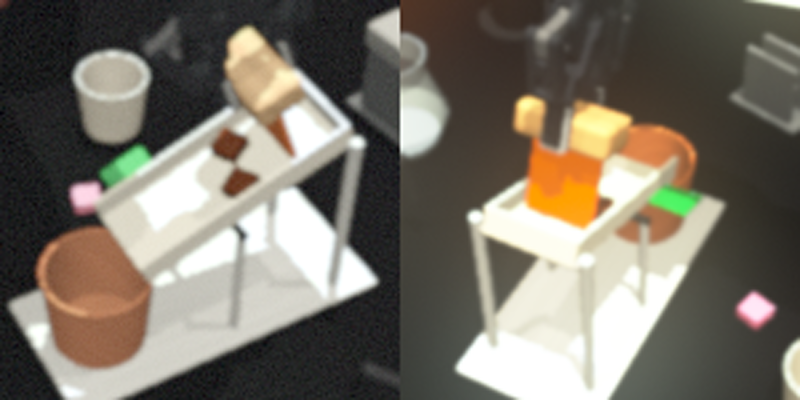

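The blade is inside the tray walls at scene (283,140), uphill of both lumps at (230,143) and (240,183). Sweeping.

```bash
python3 -W ignore - <<'E'
from h import *
from plant import *
L=.0407
for s in (.10,.158):
    p,r=sweep_pose(s,.0025,L,-1); hit=move_l(p,feed=.05,rotation=r,max_force=15)
    o=observe();print(s,hit,(o['eef_pos']-p).round(4),o['ft_force'].round(1),o['time_s'])
    if hit:break
save("scene",get_image,get_calibration,"scene10");save("side",get_image,get_calibration,"side10")
a=cv2.imread("pics/scene10.png")[120:270,210:360];b=cv2.imread("pics/side10.png")[140:290,170:320]
cv2.imwrite("pics/c17.png",cv2.resize(np.hstack([a,b]),(800,400),interpolation=cv2.INTER_CUBIC))
E
```

```text
0.1 False [0.0001 0.0002 0.0001] [-0.7 -0.2 -1.6] 21.9333
0.158 False [0.0001 0.0002 0.0001] [ 0.6  0.2 -1.7] 23.2417
```

View pics/c17.png

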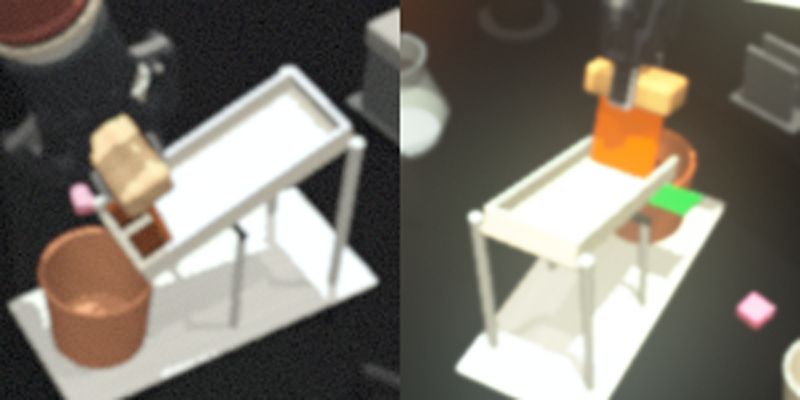

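The lumps are ahead of the blade, near the lip at scene (140,235), and the uphill floor is clear. I'll finish the sweep slowly.

```bash
python3 -W ignore - <<'E'
from h import *
from plant import *
L=.0407
for s,f in ((.18,.05),(.194,.04)):
    p,r=sweep_pose(s,.0025,L,-1); hit=move_l(p,feed=f,rotation=r,max_force=15)
    o=observe();print(s,hit,(o['eef_pos']-p).round(4),o['ft_force'].round(1),o['time_s'])
hold(.3)
p,r=sweep_pose(.190,.12,L,-1); move_l(p,feed=.2,rotation=r)
save("scene",get_image,get_calibration,"scene11");save("side",get_image,get_calibration,"side11");save("wrist",get_image,get_calibration,"wrist11")
a=cv2.imread("pics/scene11.png")[120:270,210:360];b=cv2.imread("pics/side11.png")[140:290,170:320]
cv2.imwrite("pics/c18.png",cv2.resize(np.hstack([a,b]),(800,400),interpolation=cv2.INTER_CUBIC))
print(observe()['time_s'])
E
```

```text
0.18 False [-0.0001 -0.0003 -0.0001] [-0.6  0.  -0.7] 23.9333
0.194 False [-0.0001 -0.0002 -0.0001] [-0.1 -0.1 -2.1] 24.4333
25.625
```

View pics/c18.png

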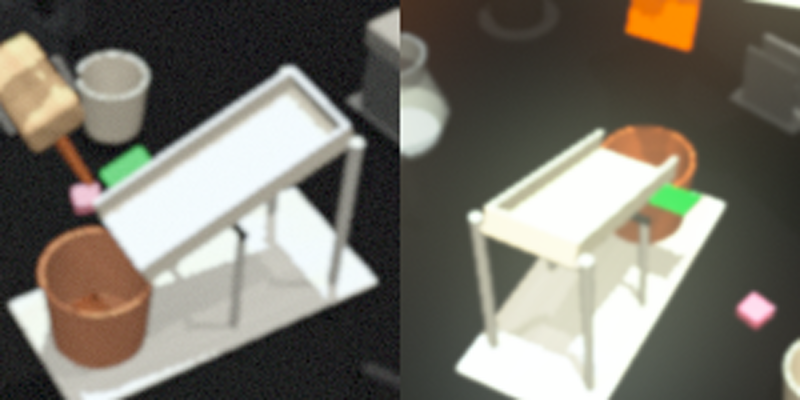

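View pics/wrist11.png

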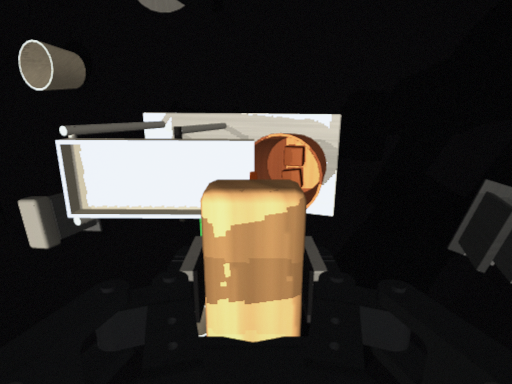

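The wrist view shows both lumps inside the copper cup, at (294,157) and (292,178), and the tray empty. Now I'll return the scraper to its rest.

```bash
python3 -W ignore - <<'E'
from h import *
from plant import *
ya=-np.array([-np.sin(AY),np.cos(AY),0]); rr=rpy(DN,ya)
X=np.array([.4729,-.2823,0])
movep(X+[0,0,.27],rr)
move_l(X+[0,0,.128],feed=.15)   # edge ~ 11 mm above plates
save("scene",get_image,get_calibration,"scene12");save("side",get_image,get_calibration,"side12")
hit=move_l(X+[0,0,.06],feed=.06,max_force=6)
o=observe();print(hit,o['eef_pos'].round(4),o['ft_force'].round(1),o['time_s'])
if not hit or o['eef_pos'][2]<.062:
    hit=move_l(X+[0,0,.0445],feed=.03,max_force=5)
    o=observe();print(hit,o['eef_pos'].round(4),o['ft_force'].round(1),o['time_s'])
save("scene",get_image,get_calibration,"scene13");save("side",get_image,get_calibration,"side13")
a=cv2.imread("pics/scene13.png")[200:310,90:200];b=cv2.imread("pics/side13.png")[110:220,260:370]
cv2.imwrite("pics/c19.png",cv2.resize(np.hstack([a,b]),(800,400),interpolation=cv2.INTER_CUBIC))
E
```

```text
False [ 0.4733 -0.2826  0.0606] [-0.6  0.5 -1.2] 28.875
True [ 0.4729 -0.2823  0.0467] [-0.3  0.3  4.5] 29.3417
```

View pics/c19.png

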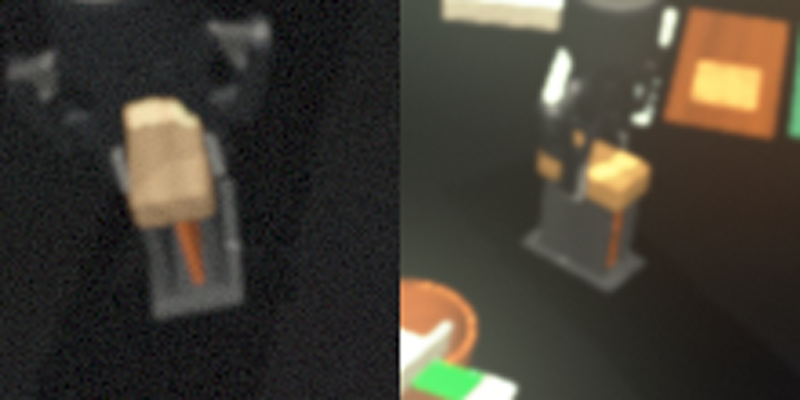

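The scraper seated at the same TCP height as before (0.0467), with the blade in the slot at (188,250). Now I'll release, retreat straight up and check.

```bash
python3 -W ignore - <<'E'
from h import *
from plant import *
X=observe()['eef_pos'].copy()
gripper_to(.075); 
X[2]=.16; move_l(X,feed=.1); X[2]=.28; move_l(X,feed=.25)
hold(.3)
for n in("scene","side","wrist"): save(n,get_image,get_calibration,n+"14")
o=observe();print(o['opening'],o['time_s'],o['ft_force'].round(1))
for n in("scene14","wrist14"):
    im,W=cloud(n)
    m=(W[...,2]>.09)&(W[...,2]<.115)&(abs(W[...,0]-.473)<.06)&(abs(W[...,1]+.28)<.06); s=W[m]
    print(n,"handle",np.median(s[:,2]),cv2.minAreaRect((s[:,:2]*1000).astype(np.float32)))
for n in("scene14","side14"):
    im,W=cloud(n); P=(W-O)@RS
    s=P[(abs(P[...,0])<.03)&(P[...,1]>-.06)&(P[...,1]<.09)&(P[...,2]>.085)&(P[...,2]<.175)&(im.min(-1)>120)]
    c=np.polyfit(s[:,1],s[:,2],1); s=s[abs(np.polyval(c,s[:,1])-s[:,2])<.006]; print("tilt",np.arctan(np.polyfit(s[:,1],s[:,2],1)[0]))
a=cv2.imread("pics/scene14.png")[130:310,100:360];b=cv2.imread("pics/side14.png")[120:300,180:345]
cv2.imwrite("pics/c20.png",cv2.resize(np.hstack([a,b]),(800,339),interpolation=cv2.INTER_CUBIC))
E
```

```text
0.07560850489833444 32.2417 [-0.9  0.4  0.1]
scene14 handle 0.10188911095252678 ((474.712646484375, -280.8859558105469), (42.47761917114258, 81.43154907226562), 69.42950439453125)
wrist14 handle 0.10021714402994314 ((473.45623779296875, -281.609619140625), (41.783180236816406, 78.70696258544922), 69.9627456665039)
tilt 0.35129929069638755
tilt 0.3492155686246479
```

View pics/c20.png

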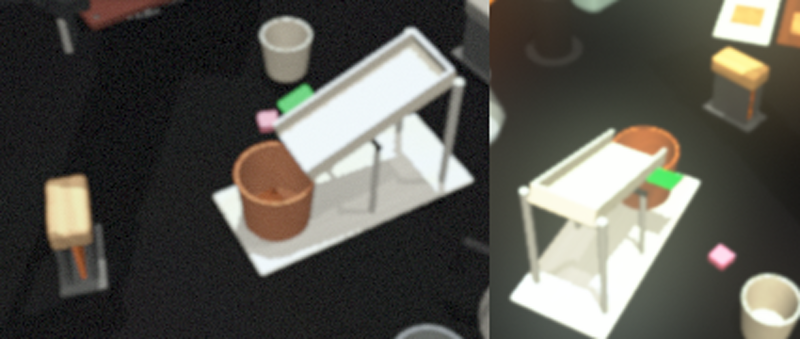

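View pics/wrist14.png

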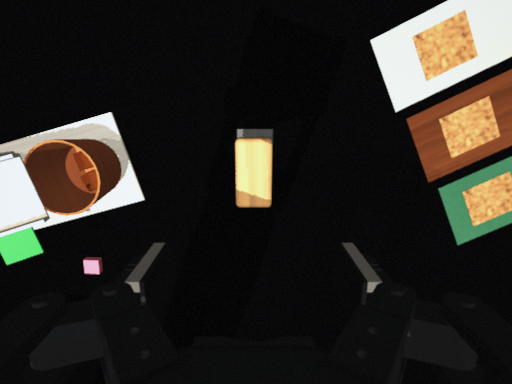

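The scraper is back in its rest at (68,215), the tray is still tipped and empty, and the lumps are in the cup with the robot clear of everything. Handing in.

```bash
python3 -c "
from plant import *
job_done()"
```

```text
the job is handed in; nothing more can be done
```

The job is done and handed in at about 32 s of robot time. I tipped the tray with the green tab, swept both brown sugar lumps into the copper cup with the orange-bladed scraper, and hung the scraper back in its rest. The fingers never touched the lumps.

**Last checks:**
- **Tray:** it reads 0.349 to 0.351 rad, so it is on its stop, and it is empty.
- **Lumps:** just after the sweep the wrist camera showed both inside the cup. The final views are consistent with that.
- **Scraper:** the handle top is at z = 0.100 to 0.102 m, as before. The scraper is within about 2 mm and 1° of its starting pose.
- **Robot:** the gripper is open and clear of everything.

**What disagreed:**
- **Finger length:** the fingertips end about 25 mm short of the reported TCP.
- **First press:** because of that, the first press tipped the tray only to 0.24 rad. A second, deeper press reached the stop, and I gripped the scraper lower to allow for it.

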